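# Put the oil bottle away in its tip-out bin and shut the bin

## Robot

A 6-joint arm with a two-finger parallel gripper is mounted at the origin on the work surface; the furniture and walls round the work are solid. World frame = base frame: x ahead of the robot, y to its left, z up, the work surface at z = 0. Lengths are in m, angles in rad, forces in N, time in s.
With the tool pointing down it reaches from about 0.375 to 0.975 m from the base axis. Payload 3.8 kg.
Tool frame: the origin (TCP) lies between the finger pads; the fingertips stand 25 mm ahead of it and the grasp point (between the pads) lies 6 mm ahead of it (robot.nose_length is the distance from the TCP to the fingertips, in m); z points along the fingers, y is the line along which they close (so a half turn about z gives the same grasp; the last joint's range is limited). The gripper opens to 88 mm and grips with 3 to 60 N. Pads are 18 mm wide; open, the fingers measure 123 mm over their backs; the gripper's body (75 mm by 187 mm) begins 45 mm behind the grasp point.
Start: joints at [1.244, 0.264, 1.604, -0, 1.274, -0.037], TCP at [0.193, 0.647, 0.264] pointing down, gripper open.
Joint ranges: [-2.63, 2.63], [-0.94, 2.18], [0.31, 2.57], [-1.31, 4.45], [0, 2.66], [-2.55, 2.55]. Speed limits (rad/s): [2.57, 2.57, 3.14, 3.14, 3.14, 3.14].

## Interface

Orientations are given as a unit quaternion [w, x, y, z].
In Python, from cell import readout, imaging, robot gives the robot as it stands.
- The arm moves only by the tool step_arm, never from a script. Its argument "rows" is a list of rows, each an object with "fingers": the closure, from 0 (fully open) to 1 (shut); "xyz": the shift along the world's x, y, z in mm, a list of three; "delta_rot": the turn, a rotation vector about the world's x, y, z in rad, a list of three. A call has 1 to 20 rows; each row is the pose to reach, as a shift and turn from the pose commanded when the call began; what a row does not reach only later rows make up. A row lasts 1/10 s, in which the tool goes at most 50 mm and 8.59 degrees, less where a joint would pass 70% of its speed; a pose out of reach is approached as far as the arm can. A call with a gripper value outside its range is refused whole. The fingers move at their own pace and stop on an object; "force" is the grip in N (left out, the last holds). Time passes only in rows, so rows that repeat a pose let the fingers close. It gives the time, the measured TCP pose, the force, the opening and the grip force at its end, in the units of the state.
- readout.get_obs(): the state, without advancing time (a new reading comes with each control period).
- imaging.read_camera(name): name is "scene" or "top" or "wrist"; returns a dict with "frame" (480x640x3 uint8, red, green, blue), "fx", "fy", "cx", "cy" (pixels), "D" ([k1, k2, p1, p2, k3] as OpenCV has them; the pictures are not rectified), "R" (3x3) and "t" (3): a world point X has camera coordinates R X + t; the wrist camera has in their place "T_tool_cam" (4x4, takes a point from camera to tool coordinates, whose origin is the TCP and whose axes are the flange's). Camera axes: x right, y down, z forward; pixel columns grow to the right and rows downward; lengths in m; the calibration is good to about 2 mm. A picture is of the moment at which its call begins: read the wrist's pose just before it. There is no depth.
- robot.job_done(): hands the job in; it is judged then, once.
The state is a dict: "t": time; "joint_positions": joint angles; "qd": joint speeds; "joint_torque": joint torques, N m; "tcp_pos": TCP position; "orientation": TCP orientation; "wrist_force": force on the tool from outside, world axes, zero at the start; "moment": the same for the moment, N m; "grip_width": opening from 0.0 (shut) to 1.0 (fully open); "grasp_force": force on a finger pad.
Only numpy, scipy, OpenCV 4.12 (cv2) and the standard library are available. Lean on these libraries where they do the work, as an engineer would, in place of code of your own. Each camera call takes 0.05 s, during which the arm holds its last target. There are 200 camera calls.

## Task

Put the small white and blue oil bottle away: stand it, cap up, in the clear tip-out bin that hangs open at the front of the black cabinet, let go of it, and then push that bin fully shut, flush with the cabinet. Leave the other things on the desk standing where they are.

Things in the scene. Friction and masses are not known exactly. Their poses are not given: they have to be found in the camera images.
- oil_bottle: The small plastic oil bottle to put away: a plain white and blue cylinder 38 mm across and 96 mm tall, with a screw cap 22 mm across on top of it, 118 mm high in all, about 70 g. It stands upright on the desk or on the thin cutting mat. Origin: centre of its underside; z points up through the cap.
- bin_cabinet: Black desktop cabinet of clear tip-out bins, fixed: 290 mm wide (y), 118 deep (x), 252 high. Two bins side by side below; above them three smaller bins that do not move, their fronts in one plane with the shut lower bins. Origin: centre of its underside; x points from the front into the cabinet (front plane at x = -59 mm), z up. It roughly faces the robot.
- bin_hinge (a point): Middle of the open bin's hinge line, which runs along y: a point fixed to the cabinet at its front plane, 14 mm above the desk; axes as the cabinet's. The open bin is the lower one at the cabinet's -y side (the right one seen from the robot). Its opening ends 170 mm above the desk; the upper bins begin there.
- bin_floor (a point): Centre of the open bin's inner floor; moves with the bin, axes as the cabinet's when shut, leaning with the bin when open (z up along the front panel). In this frame, mm: inside of front panel x = -40; back wall x = +41, up to z = 76; inside faces of side walls y = +-63, their upper edge falling from z = 134 in front to 76 at the back; floor flat from x = -40 to +27, then rising.
- bin_lip (a point): Middle of the upper edge of the open bin's front panel, on its outer face; moves with the bin, axes parallel to bin_floor's; 148 mm from the hinge line. The panel is 132 mm wide and 4 mm thick. Just under its upper edge (3 to 8 mm below it) a finger lip sticks out 11 mm to the front over the middle 82 mm of the width.
- tip_bin (a joint): Opening angle of the bin in rad about its hinge at the lower front edge: 0 = shut, front panel upright and flush with the cabinet's front; it grows as the top of the bin leans out to the robot, 0.62 at the stop. Its pivots are snug: it stays at whatever angle it is left and is moved by 1 to 2 N at the upper edge.
- gas_torch: Bystander: small black gas torch standing on its base, 35 mm thick, 128 mm high with a thin neck. Origin: centre of its underside.
- tall_jar: Bystander: glass jar with a brass-coloured lid, 60 mm across, 87 mm high. Origin: centre of its underside.
- blue_card_box: Bystander: small blue and white card box, 58 x 30 x 42 mm high. Origin: centre of its underside.
- low_jar: Bystander: low glass jar with a lid, 55 mm across, 46 mm high. Origin: centre of its underside.
- tape_roll: Bystander: roll of tape lying flat, 72 mm across, 19 mm high. Origin: centre of its underside.
- red_card_box: Bystander: small white card box with a red band, 44 x 30 x 52 mm high. Origin: centre of its underside.
- leather_case: Bystander: red-brown leather case lying down, 46 x 133 x 49 mm high. Origin: centre of its underside.

How it is judged:
On the way:
1. the oil bottle is in the open bin, cap up, and let go (x of oil_bottle in the frame of bin_floor between -0.045 and 0.045 m and y of oil_bottle in the frame of bin_floor between -0.063 and 0.063 m and z of oil_bottle in the frame of bin_floor between -0.012 and 0.03 m and contact force between the fingers and oil_bottle below 0.05 N and value of joint tip_bin above 0.15 rad and angle between oil_bottle's own z axis and vertical below 1 rad), for 0.2 s.
At the end, for the whole second after the job is handed in: The bin is shut to within 0.04 rad (about 6 mm at its upper edge); the bottle is inside it at rest, its underside's centre within 45 mm (depth) and 63 mm (width) of the middle of the bin's floor and less than 30 mm above it, cap up and leaning less than 0.6 rad (x of oil_bottle in the frame of bin_floor between -0.045 and 0.045 m and y of oil_bottle in the frame of bin_floor between -0.063 and 0.063 m and z of oil_bottle in the frame of bin_floor between -0.012 and 0.03 m and value of joint tip_bin below 0.04 rad and angle between oil_bottle's own z axis and vertical below 0.6 rad and linear speed of oil_bottle below 0.02 m/s); the robot touches nothing.
It fails at once if a bystander is moved more than 40 mm or knocked over (distance of any of gas_torch, tall_jar, blue_card_box, low_jar, tape_roll, red_card_box, leather_case from where it was at the start of the episode above 0.04 m or angle between any of gas_torch, tall_jar, blue_card_box, low_jar, tape_roll, red_card_box, leather_case's own z axis and vertical above 0.8 rad).
It also fails if it takes over 53 s, if anything falls off the work surface, if the arm or the gripper's body presses on something with over 40 N, if the wrist force passes 120 N, or if a joint passes its speed limit or range.

## Working session

There is one attempt and no reset: what is moved stays moved. The work goes in short steps, Python scripts to look and compute and a tool call to move; the robot and the scene stay as the last step left them, time stands still between calls to the robot, and variables do not carry over. Pictures are saved under pics/ and viewed, at most 11 in all, crops included, and the job is handed in when it is done.

Besides the shell and the picture viewer there is one more tool, called after "Call:" as a command line: name --argument value ..., lists and objects as JSON in quotes. step_arm: Moves the arm, as the interface text tells. Its arguments: {"type":"object","properties":{"rows":{"type":"array"},"force":{"type":"number"}},"required":["rows"]}

```bash
mkdir -p pics; cat > h.py <<'E'
import numpy as np, cv2, pickle
from cell import readout, imaging, robot
def snap(n,tag):
    o=readout.get_obs(); c=imaging.read_camera(n); c['obs']=o
    pickle.dump(c,open(f'pics/{tag}.pkl','wb')); cv2.imwrite(f'pics/{tag}.png',c['frame'][:,:,::-1]); return c
def load(tag): return pickle.load(open(f'pics/{tag}.pkl','rb'))
def Rq(q):
    from scipy.spatial.transform import Rotation as R
    return R.from_quat([q[1],q[2],q[3],q[0]]).as_matrix()
def ray(c,uv):
    K=np.array([[c['fx'],0,c['cx']],[0,c['fy'],c['cy']],[0,0,1]])
    p=cv2.undistortPoints(np.array([[uv]],float),K,np.array(c['D'],float))[0,0]
    d=np.array([p[0],p[1],1.])
    if 'T_tool_cam' in c:
        T=np.array(c['T_tool_cam']);R=Rq(c['obs']['orientation'])
        return R@T[:3,3]+np.array(c['obs']['tcp_pos']), R@T[:3,:3]@d
    R=np.array(c['R']);return -R.T@np.array(c['t']), R.T@d
def tri(*cu):
    A=np.zeros((3,3));b=np.zeros(3);L=[]
    for c,uv in cu:
        o,d=ray(c,uv);d=d/np.linalg.norm(d);P=np.eye(3)-np.outer(d,d);A+=P;b+=P@o;L.append((o,P))
    X=np.linalg.solve(A,b);return X,[round(1000*np.linalg.norm(P@(X-o)),1) for o,P in L]
def atz(c,uv,z):
    o,d=ray(c,uv);return o+d*(z-o[2])/d[2]
def proj(c,X):
    K=np.array([[c['fx'],0,c['cx']],[0,c['fy'],c['cy']],[0,0,1]])
    if 'T_tool_cam' in c:
        T=np.array(c['T_tool_cam']);M=np.eye(4);M[:3,:3]=Rq(c['obs']['orientation']);M[:3,3]=c['obs']['tcp_pos'];W=np.linalg.inv(M@T);R,t=W[:3,:3],W[:3,3]
    else: R,t=np.array(c['R']),np.array(c['t'])
    return cv2.projectPoints(np.array(X,float).reshape(-1,3),cv2.Rodrigues(R)[0],t.astype(float),K,np.array(c['D'],float))[0][:,0]
E
python3 - <<'E'
from h import *
a=snap('scene','s0');b=snap('top','t0')
for c in(a,b):print(-np.array(c['R']).T@np.array(c['t']))
print(readout.get_obs())
E
```

```text
[ 0.27657671 -0.28808027  0.9246333 ]
[0.12302445 0.07070542 1.15982987]
{'t': 0.1, 'joint_positions': array([ 1.24410762e+00,  2.64665127e-01,  1.60522078e+00, -1.33071827e-05,
        1.27371813e+00, -3.68865193e-02]), 'qd': array([-0.00285959, -0.00125274, -0.00280781, -0.00090152, -0.00018789,
        0.00063009]), 'joint_torque': array([ 1.74312732e-03, -5.03623009e+01, -3.58070648e+01,  7.29652075e-02,
        2.33167748e-02, -7.89172418e-05]), 'tcp_pos': array([0.19269683, 0.64629333, 0.26253001]), 'orientation': array([-1.75561307e-04,  1.44392553e-01,  9.89519974e-01, -9.90268053e-04]), 'wrist_force': array([-0.00872888,  0.01156507, -0.05939131]), 'moment': array([ 0.01069241,  0.01461435, -0.02881116]), 'grasp_force': 0.0, 'grip_width': 1.0021895172503166}
```

View pics/s0.png

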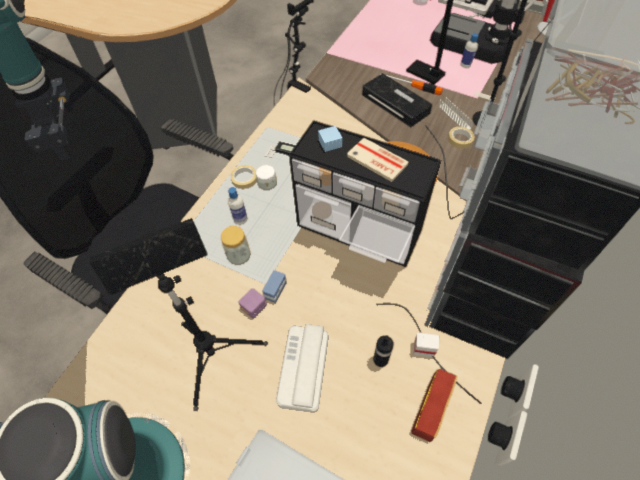

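View pics/t0.png

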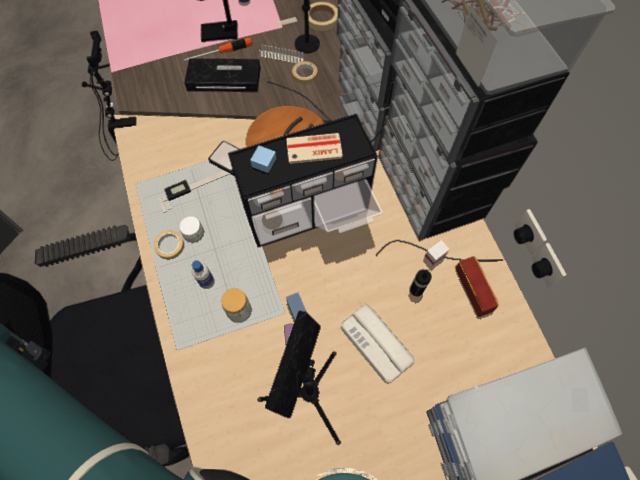

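The bottle stands at scene (237,205) and top (201,274), on the mat beside a jar at (233,240) in scene. The open bin is the lower right one, around scene (380,235) and top (347,205). I'll enlarge both areas.

```bash
python3 - <<'E'
from h import *
a=load('s0')['frame'][:,:,::-1];b=load('t0')['frame'][:,:,::-1]
z=lambda i,x,y,w,h,k:cv2.resize(i[y:y+h,x:x+w],None,fx=k,fy=k,interpolation=cv2.INTER_CUBIC)
# scene bin: origin (280,110), k=4 ; 
cv2.imwrite('pics/c1.png',np.hstack([z(a,285,120,160,150,3.75)[:562],z(a,215,180,50,140,4)[:562]][:2]) if 0 else np.hstack([z(a,285,120,160,150,4)[:600],z(a,220,180,40,150,4)]))
cv2.imwrite('pics/c2.png',np.hstack([z(b,225,110,160,150,4),z(b,180,250,40,150,4)]))
for c in(load('s0'),load('t0')):print(proj(c,[[0,0,0],[.5,0,0],[.5,.3,0],[.8,0,0]]).round())
E
```

```text
[[129. 474.]
 [343. 336.]
 [272. 241.]
 [446. 267.]]
[[344. 526.]
 [378. 298.]
 [252. 277.]
 [393. 187.]]
```

View pics/c1.png

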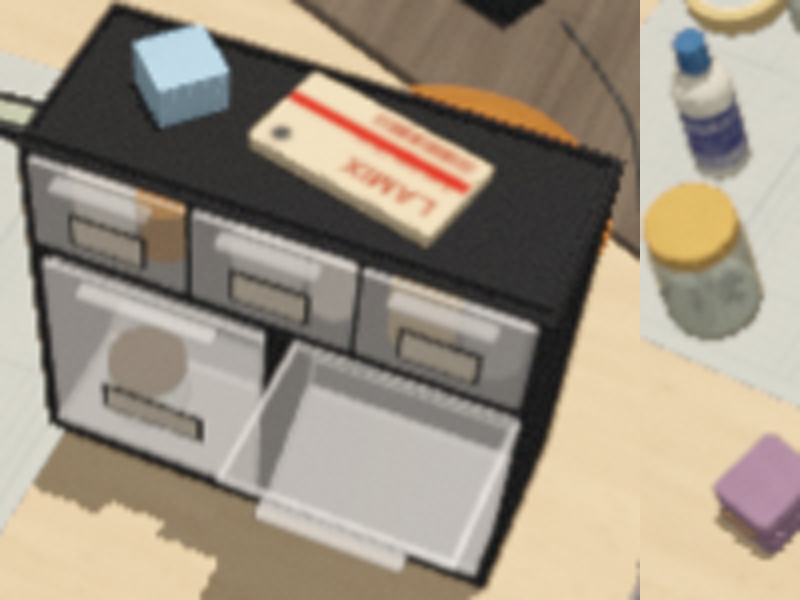

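View pics/c2.png

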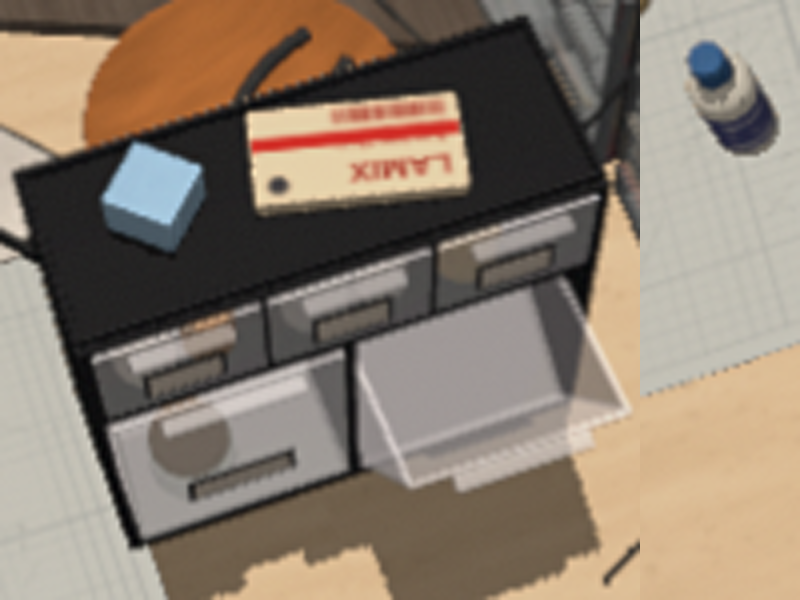

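Crop readings (crop/4 + offset). Scene: cap top at (232.5,189.5), base centre at (240.5,220), and the bin's upper panel corners at (340.5,240) and (399,261). Top: cap at (196.5,262.5), base at (209,285), and the panel corners at (327.5,231.7) and (382.5,212.5). I also have the cabinet corners in both views. Next I triangulate.

```bash
python3 - <<'E'
from h import *
s=load('s0');t=load('t0')
S=lambda x,y:(285+x/4,120+y/4); T=lambda x,y:(225+x/4,110+y/4)
P={'cap':((232.5,189.5),(196.5,262.5)),'base':((240.5,220),(209,285)),
'panL':(S(222,480),T(410,487)),'panR':(S(455,565),T(630,410)),
'lipL':(S(258,517),T(460,490)),'lipR':(S(403,570),T(592,447)),
'topBL':(S(112,5),T(15,175)),'topBR':(S(620,165),T(525,15)),'topFL':(S(22,150),T(85,352)),'topFR':(S(552,322),T(605,185)),'botFL':(S(52,422),T(135,545)),'binBackL':(S(300,340),T(357,350))}
for k,(a,b) in P.items():
    X,r=tri((s,a),(t,b));print(k,X.round(4),r)
print(atz(s,S(485,588),0))
print('jar',tri((s,(233,235)),(t,(234,301))))
E
```

```text
cap [0.4712 0.4032 0.1171] [np.float64(1.4), np.float64(1.4)]
base [0.4634 0.3956 0.0054] [np.float64(2.8), np.float64(2.8)]
panL [0.5887 0.1356 0.1296] [np.float64(0.3), np.float64(0.3)]
panR [0.654 0.023 0.134] [np.float64(0.1), np.float64(0.1)]
lipL [0.5931 0.1085 0.125 ] [np.float64(0.3), np.float64(0.3)]
lipR [0.6348 0.0405 0.122 ] [np.float64(1.1), np.float64(1.1)]
topBL [0.6747 0.3608 0.2489] [np.float64(0.5), np.float64(0.5)]
topBR [0.8233 0.1137 0.2469] [np.float64(1.4), np.float64(1.4)]
topFL [0.5798 0.3007 0.2447] [np.float64(1.6), np.float64(1.6)]
topFR [0.7253 0.057  0.2451] [np.float64(0.4), np.float64(0.4)]
botFL [0.5786 0.3013 0.001 ] [np.float64(0.8), np.float64(0.8)]
binBackL [0.6671 0.1784 0.1406] [np.float64(5.4), np.float64(5.4)]
[0.72260308 0.053271   0.        ]
jar (array([0.41399035, 0.31038088, 0.08361915]), [np.float64(1.9), np.float64(1.9)])
```

```bash
cat > fit.py <<'E'
from h import *
from scipy.optimize import least_squares
s=load('s0');t=load('t0')
S=lambda x,y:(285+x/4,120+y/4); T=lambda x,y:(225+x/4,110+y/4)
def binpt(a,y,h,q): return [-.059+a*np.cos(q)-h*np.sin(q), y, .014+a*np.sin(q)+h*np.cos(q)]
def pts(p):
    x,y,th,q,yb=p
    C=[[.059,.145,.252],[.059,-.145,.252],[-.059,.145,.252],[-.059,-.145,.252],[-.059,.145,0],
       binpt(.002,yb+.066,.148,q),binpt(.002,yb-.066,.148,q),binpt(-.011,yb+.041,.1425,q),binpt(-.011,yb-.041,.1425,q)]
    c,sn=np.cos(th),np.sin(th);C=np.array(C)
    return np.c_[x+c*C[:,0]-sn*C[:,1], y+sn*C[:,0]+c*C[:,1], C[:,2]]
us=np.array([S(112,5),S(620,165),S(22,150),S(552,322),S(52,422),S(222,480),S(455,565),S(258,517),S(403,570)])
ut=np.array([T(15,175),T(525,15),T(85,352),T(605,185),T(135,545),T(410,487),T(630,410),T(460,490),T(592,447)])
f=lambda p:np.r_[(proj(s,pts(p))-us).ravel(),(proj(t,pts(p))-ut).ravel()]
r=least_squares(f,[.70,.208,.534,.6,-.07],loss='soft_l1')
if __name__=='__main__':
    print(r.x.round(4));print(f(r.x).reshape(2,-1,2).round(1))
    w=snap('wrist','w0');print(np.array(w['T_tool_cam']).round(3))
E
python3 fit.py
```

```text
[ 0.6988  0.2065  0.5361  0.5582 -0.0699]
[[[ 0.3 -1.5]
  [ 1.7 -1.8]
  [-2.2 -2. ]
  [ 1.   0.4]
  [-1.2  0.9]
  [-1.4 -1.2]
  [ 0.2 -0.1]
  [-1.  -0.3]
  [-0.4  0.3]]

 [[-0.4 -1. ]
  [ 0.8 -0.8]
  [-1.4  1.5]
  [ 2.7 -0.4]
  [-0.3  2.2]
  [ 0.5 -0.2]
  [ 1.3 -0.2]
  [-0.1  0.7]
  [ 1.4 -0.5]]]
[[-0.    -0.965 -0.262  0.067]
 [ 1.     0.    -0.001 -0.   ]
 [ 0.001 -0.262  0.965 -0.121]
 [ 0.     0.     0.     1.   ]]
```

Call:
step_arm --rows '[{"fingers": 0, "xyz": [277, -246, -34], "delta_rot": [0, 0, 0.826]}, {"fingers": 0, "xyz": [277, -246, -34], "delta_rot": [0, 0, 0.826]}, {"fingers": 0, "xyz": [277, -246, -34], "delta_rot": [0, 0, 0.826]}, {"fingers": 0, "xyz": [277, -246, -34], "delta_rot": [0, 0, 0.826]}, {"fingers": 0, "xyz": [277, -246, -34], "delta_rot": [0, 0, 0.826]}, {"fingers": 0, "xyz": [277, -246, -34], "delta_rot": [0, 0, 0.826]}, {"fingers": 0, "xyz": [277, -246, -34], "delta_rot": [0, 0, 0.826]}, {"fingers": 0, "xyz": [277, -246, -34], "delta_rot": [0, 0, 0.826]}, {"fingers": 0, "xyz": [277, -246, -34], "delta_rot": [0, 0, 0.826]}, {"fingers": 0, "xyz": [277, -246, -34], "delta_rot": [0, 0, 0.826]}, {"fingers": 0, "xyz": [277, -246, -34], "delta_rot": [0, 0, 0.826]}]'

```text
t: 1.25
tcp_pos: [0.4691, 0.4015, 0.2296]
orientation: [-0.0, -0.265, 0.964, 0.0]
wrist_force: [-0.5, -0.8, 0.6]
grip_width: 1.004
grasp_force: 0.0
```

```bash
python3 - <<'E'
from h import *
w=snap('wrist','w1');o=w['obs'];print(o['joint_positions'].round(3),o['tcp_pos'],Rq(o['orientation']).round(3))
print(proj(w,[[.4712,.4032,.118],[.4634,.3956,0]]))
E
```

```text
[ 6.670e-01  1.800e-01  1.770e+00  1.000e-03  1.192e+00 -1.441e+00] [0.46912371 0.40152244 0.22964793] [[-0.859 -0.511 -0.001]
 [-0.511  0.859  0.   ]
 [ 0.     0.001 -1.   ]]
[[316.63379583 249.47253318]
 [313.52147916 202.69730969]]
```

View pics/w1.png

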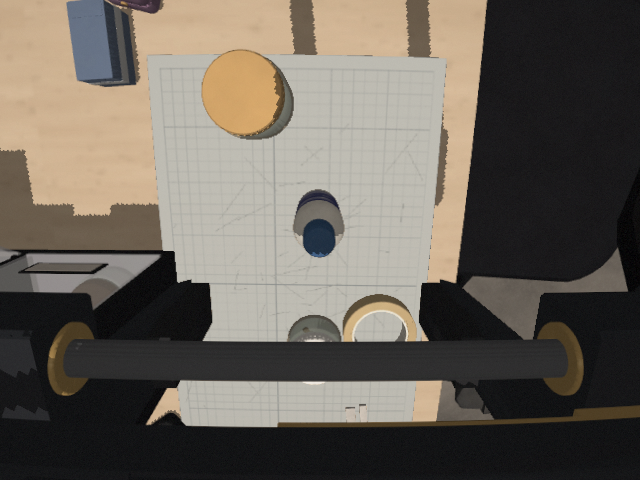

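The wrist view shows the bottle between the fingers with the cap top at (319,237). The predicted row was 249, so I refine the position.

```bash
python3 - <<'E'
from h import *
w=load('w1');s=load('s0');t=load('t0')
print(atz(w,(319,237),.118), tri((w,(319,237)),(s,(232.5,189.5)),(t,(196.5,262.5))), tri((w,(319,237)),(t,(196.5,262.5))))
p=atz(w,(319,197),.03);print(p)
E
```

```text
[0.46330559 0.40024871 0.118     ] (array([0.46758217, 0.40044376, 0.12104232]), [np.float64(4.9), np.float64(1.7), np.float64(3.9)]) (array([0.45819646, 0.3937203 , 0.15273519]), [np.float64(3.0), np.float64(3.0)])
[0.45237797 0.3946667  0.03      ]
```

Call:
step_arm --rows '[{"fingers": 0, "xyz": [-4, -1, -20], "delta_rot": [0, 0, 0]}, {"fingers": 0, "xyz": [-4, -1, -55], "delta_rot": [0, 0, 0]}, {"fingers": 0, "xyz": [-4, -1, -90], "delta_rot": [0, 0, 0]}, {"fingers": 0, "xyz": [-4, -1, -120], "delta_rot": [0, 0, 0]}, {"fingers": 0, "xyz": [-4, -1, -134], "delta_rot": [0, 0, 0]}, {"fingers": 0, "xyz": [-4, -1, -134], "delta_rot": [0, 0, 0]}, {"fingers": 0.8, "xyz": [-4, -1, -134], "delta_rot": [0, 0, 0]}, {"fingers": 0.8, "xyz": [-4, -1, -134], "delta_rot": [0, 0, 0]}, {"fingers": 0.8, "xyz": [-4, -1, -134], "delta_rot": [0, 0, 0]}, {"fingers": 0.8, "xyz": [-4, -1, -134], "delta_rot": [0, 0, 0]}, {"fingers": 0.8, "xyz": [-4, -1, -134], "delta_rot": [0, 0, 0]}, {"fingers": 0.8, "xyz": [-4, -1, -134], "delta_rot": [0, 0, 0]}, {"fingers": 0.8, "xyz": [-4, -1, -134], "delta_rot": [0, 0, 0]}, {"fingers": 0.8, "xyz": [-4, -1, -134], "delta_rot": [0, 0, 0]}]' --force 15

```text
t: 2.7
tcp_pos: [0.466, 0.4, 0.0959]
orientation: [0.0, -0.265, 0.964, 0.0]
wrist_force: [-0.7, -0.6, 1.1]
grip_width: 0.419
grasp_force: 15.0
```

```bash
python3 - <<'E'
from h import *
from fit import r
x,y,th,q,yb=r.x
c,s=np.cos(th),np.sin(th)
def W(a,h,q=.57):
    X=-.059+a*np.cos(q)-h*np.sin(q);Z=.014+a*np.sin(q)+h*np.cos(q)
    return np.array([x+c*X-s*yb,y+s*X+c*yb,Z])
print('rotvec',.57*s,-.57*c)
cmd=np.array([.466,.400,.096])
for a,h in((.032,.175),(.030,.022),(.03,.01),(.03,.2)):
    P=W(a,h+.096);print(a,h,P.round(4),((P-cmd)*1000).round())
print('lip',W(-.0,.148))
E
```

```text
rotvec 0.2911503114638723 -0.4900321378588246
0.032 0.175 [0.5812 0.0554 0.2594] [ 115. -345.  163.]
0.03 0.022 [0.6507 0.0967 0.1295] [ 185. -303.   34.]
0.03 0.01 [0.6563 0.1    0.1194] [ 190. -300.   23.]
0.03 0.2 [0.5682 0.0476 0.2794] [ 102. -352.  183.]
lip [0.6151112  0.07551361 0.13860134]
```

Call:
step_arm --rows '[{"fingers": 0.8, "xyz": [0, 0, 20], "delta_rot": [0, 0, 0]}, {"fingers": 0.8, "xyz": [0, 0, 60], "delta_rot": [0, 0, 0]}, {"fingers": 0.8, "xyz": [0, 0, 100], "delta_rot": [0, 0, 0]}, {"fingers": 0.8, "xyz": [0, 0, 140], "delta_rot": [0, 0, 0]}, {"fingers": 0.8, "xyz": [0, -30, 170], "delta_rot": [0, 0, 0]}, {"fingers": 0.8, "xyz": [0, -65, 183], "delta_rot": [0.03, -0.05, 0]}, {"fingers": 0.8, "xyz": [0, -105, 183], "delta_rot": [0.06, -0.1, 0]}, {"fingers": 0.8, "xyz": [5, -145, 183], "delta_rot": [0.09, -0.15, 0]}, {"fingers": 0.8, "xyz": [15, -185, 183], "delta_rot": [0.12, -0.2, 0]}, {"fingers": 0.8, "xyz": [30, -225, 183], "delta_rot": [0.16, -0.27, 0]}, {"fingers": 0.8, "xyz": [50, -265, 183], "delta_rot": [0.2, -0.34, 0]}, {"fingers": 0.8, "xyz": [70, -300, 183], "delta_rot": [0.24, -0.41, 0]}, {"fingers": 0.8, "xyz": [88, -330, 183], "delta_rot": [0.27, -0.46, 0]}, {"fingers": 0.8, "xyz": [102, -352, 183], "delta_rot": [0.291, -0.49, 0]}, {"fingers": 0.8, "xyz": [102, -352, 183], "delta_rot": [0.291, -0.49, 0]}, {"fingers": 0.8, "xyz": [102, -352, 183], "delta_rot": [0.291, -0.49, 0]}, {"fingers": 0.8, "xyz": [102, -352, 183], "delta_rot": [0.291, -0.49, 0]}]'

```text
t: 4.4
tcp_pos: [0.5673, 0.0487, 0.2784]
orientation: [0.27, -0.255, 0.925, 0.075]
wrist_force: [1.4, 0.6, -1.4]
grip_width: 0.42
grasp_force: 15.0
```

```bash
python3 - <<'E'
from h import *
w=snap('wrist','w2');o=w['obs'];print(o['joint_positions'].round(3),o['tcp_pos'],Rq(o['orientation']).round(3),o['grip_width'])
a=snap('scene','s2');b=snap('top','t2')
z=lambda i:cv2.resize(i[:,:,::-1],None,fx=.625,fy=.625)
cr=lambda i,x,y:cv2.resize(i[y:y+150,x:x+200,::-1],(400,300),interpolation=cv2.INTER_CUBIC)
cv2.imwrite('pics/m2.png',np.vstack([np.hstack([cr(a['frame'],270,110),cr(b['frame'],225,130)]),np.hstack([cv2.resize(w['frame'][:,:,::-1],(400,300)),np.zeros((300,400,3),np.uint8)])]))
E
```

```text
[-0.15  -0.204  2.151  0.497  0.8   -2.536] [0.56733399 0.04869684 0.27840423] [[-0.724 -0.512  0.462]
 [-0.431  0.859  0.276]
 [-0.539  0.001 -0.843]] 0.4202886036194525
```

View pics/m2.png

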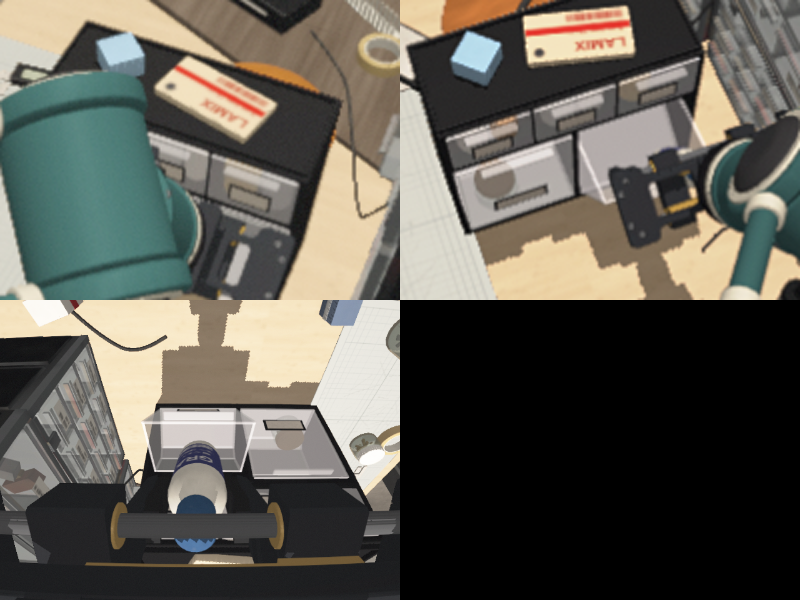

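The wrist view shows the bottle at column 200, centred between the bin's side walls at columns 143 and 255. The panel edge is in front of it and the cabinet is clear, so I insert along the bin axis.

Call:
step_arm --rows '[{"fingers": 0.8, "xyz": [8, 5, -15], "delta_rot": [0, 0, 0]}, {"fingers": 0.8, "xyz": [17, 10, -30], "delta_rot": [0, 0, 0]}, {"fingers": 0.8, "xyz": [25, 15, -45], "delta_rot": [0, 0, 0]}, {"fingers": 0.8, "xyz": [33, 20, -60], "delta_rot": [0, 0, 0]}, {"fingers": 0.8, "xyz": [42, 25, -75], "delta_rot": [0, 0, 0]}, {"fingers": 0.8, "xyz": [50, 29, -90], "delta_rot": [0, 0, 0]}, {"fingers": 0.8, "xyz": [58, 34, -105], "delta_rot": [0, 0, 0]}, {"fingers": 0.8, "xyz": [67, 39, -120], "delta_rot": [0, 0, 0]}, {"fingers": 0.8, "xyz": [75, 44, -135], "delta_rot": [0, 0, 0]}, {"fingers": 0.8, "xyz": [83, 49, -150], "delta_rot": [0, 0, 0]}, {"fingers": 0.8, "xyz": [83, 49, -150], "delta_rot": [0, 0, 0]}, {"fingers": 0.8, "xyz": [83, 49, -150], "delta_rot": [0, 0, 0]}]'

```text
t: 5.75
tcp_pos: [0.6515, 0.1072, 0.1365]
orientation: [0.262, -0.249, 0.93, 0.066]
wrist_force: [0.3, 0.4, -0.8]
grip_width: 0.423
grasp_force: 15.0
```

```bash
python3 - <<'E'
from h import *
w=snap('wrist','w3');o=w['obs'];print(o['joint_positions'].round(3),o['tcp_pos'],o['wrist_force'],o['grip_width'])
a=snap('scene','s3');b=snap('top','t3')
cr=lambda i,x,y:cv2.resize(i[y:y+150,x:x+200,::-1],(400,300),interpolation=cv2.INTER_CUBIC)
cv2.imwrite('pics/m3.png',np.vstack([np.hstack([cr(a['frame'],270,110),cr(b['frame'],225,130)]),np.hstack([cv2.resize(w['frame'][:,:,::-1],(400,300)),np.zeros((300,400,3),np.uint8)])]))
E
```

```text
[ 0.005  0.13   2.113  0.578  0.476 -2.551] [0.6515386  0.10718485 0.13649066] [ 0.30568893  0.38020843 -0.84046875] 0.4230975192879827
```

View pics/m3.png

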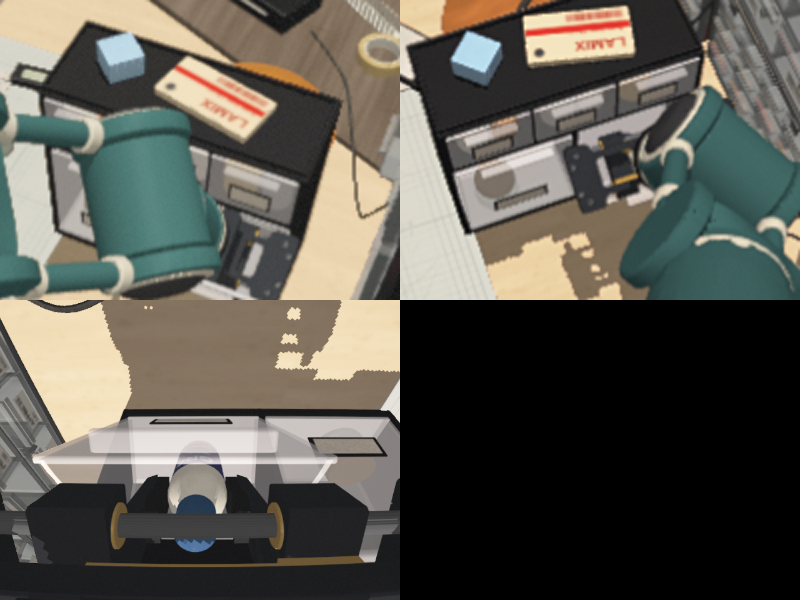

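J6 ran into its limit, so the pose is about 10 mm off (a ≈ 39 mm, y ≈ +9 mm, still well inside the bin). I turn the tool back slightly about the bottle axis to relieve it.

Call:
step_arm --rows '[{"fingers": 0.8, "xyz": [0, 0, 0], "delta_rot": [0.069, 0.041, -0.126]}, {"fingers": 0.8, "xyz": [0, 0, 0], "delta_rot": [0.069, 0.041, -0.126]}, {"fingers": 0.8, "xyz": [0, 0, 0], "delta_rot": [0.069, 0.041, -0.126]}, {"fingers": 0.8, "xyz": [0, 0, 0], "delta_rot": [0.069, 0.041, -0.126]}, {"fingers": 0.8, "xyz": [0, 0, 0], "delta_rot": [0.069, 0.041, -0.126]}]'

```text
t: 6.4
tcp_pos: [0.6519, 0.106, 0.1369]
orientation: [0.256, -0.18, 0.946, 0.085]
wrist_force: [-0.1, 0.5, -1.0]
grip_width: 0.422
grasp_force: 15.0
```

```bash
python3 - <<'E'
from h import *
o=readout.get_obs();print(o['joint_positions'].round(3),o['tcp_pos'],Rq(o['orientation'])[:,2],o['wrist_force'])
from fit import r
x,y,th,q,yb=r.x;c,s=np.cos(th),np.sin(th)
B=o['tcp_pos']+.096*Rq(o['orientation'])[:,2]-[x,y,.014]
X=c*B[0]+s*B[1]+.059;Y=-s*B[0]+c*B[1]-yb
for q in(.56,.6):print('a,y,h',X*np.cos(q)+B[2]*np.sin(q),Y,-X*np.sin(q)+B[2]*np.cos(q))
E
```

```text
[ 2.000e-03  1.300e-01  2.111e+00  5.770e-01  4.810e-01 -2.404e+00] [0.65193396 0.10600803 0.13688097] [ 0.45292808  0.2534771  -0.85475465] [-0.13325849  0.46676105 -1.04960391]
a,y,h 0.036239430492802316 0.006117708461043328 0.0254641620067796
a,y,h 0.037228737698012875 0.006117708461043328 0.02399460269649663
```

Call:
step_arm --rows '[{"fingers": 0.8, "xyz": [2, 1, -3], "delta_rot": [0, 0, 0]}, {"fingers": 0.8, "xyz": [4, 2, -7], "delta_rot": [0, 0, 0]}, {"fingers": 0.8, "xyz": [4, 2, -7], "delta_rot": [0, 0, 0]}, {"fingers": 0.8, "xyz": [4, 2, -7], "delta_rot": [0, 0, 0]}, {"fingers": 0.5, "xyz": [4, 2, -7], "delta_rot": [0, 0, 0]}, {"fingers": 0.4, "xyz": [4, 2, -7], "delta_rot": [0, 0, 0]}, {"fingers": 0.35, "xyz": [4, 2, -7], "delta_rot": [0, 0, 0]}, {"fingers": 0.35, "xyz": [4, 2, -7], "delta_rot": [0, 0, 0]}, {"fingers": 0.35, "xyz": [4, 2, -7], "delta_rot": [0, 0, 0]}, {"fingers": 0.35, "xyz": [4, 2, -7], "delta_rot": [0, 0, 0]}]'

```text
t: 7.4
tcp_pos: [0.656, 0.1081, 0.1298]
orientation: [0.255, -0.179, 0.946, 0.086]
wrist_force: [-0.1, 0.6, 0.2]
grip_width: 0.649
grasp_force: 0.0
```

Call:
step_arm --rows '[{"fingers": 0.35, "xyz": [-5, -3, 9], "delta_rot": [0, 0, 0]}, {"fingers": 0.35, "xyz": [-14, -8, 26], "delta_rot": [0, 0, 0]}, {"fingers": 0.35, "xyz": [-25, -14, 47], "delta_rot": [0, 0, 0]}, {"fingers": 0.35, "xyz": [-36, -20, 68], "delta_rot": [0, 0, 0]}, {"fingers": 0.35, "xyz": [-50, -28, 94], "delta_rot": [0, 0, 0]}, {"fingers": 0.35, "xyz": [-64, -36, 120], "delta_rot": [0, 0, 0]}, {"fingers": 0.35, "xyz": [-77, -43, 145], "delta_rot": [0, 0, 0]}, {"fingers": 0.35, "xyz": [-77, -43, 145], "delta_rot": [0, 0, 0]}, {"fingers": 0.35, "xyz": [-77, -43, 145], "delta_rot": [0, 0, 0]}]'

```text
t: 8.3
tcp_pos: [0.579, 0.0648, 0.2759]
orientation: [0.256, -0.179, 0.946, 0.085]
wrist_force: [0.0, 0.1, 0.0]
grip_width: 0.646
grasp_force: 0.0
```

```bash
python3 - <<'E'
from h import *
w=snap('wrist','w4');o=w['obs'];print(o['joint_positions'].round(3),o['tcp_pos'])
a=snap('scene','s4');b=snap('top','t4')
cr=lambda i,x,y:cv2.resize(i[y:y+150,x:x+200,::-1],(400,300),interpolation=cv2.INTER_CUBIC)
cv2.imwrite('pics/m4.png',np.vstack([np.hstack([cr(a['frame'],270,110),cr(b['frame'],225,130)]),np.hstack([cv2.resize(w['frame'][:,:,::-1],(400,300)),cr(w['frame'],220,170)])]))
E
```

```text
[-0.091 -0.177  2.127  0.433  0.774 -2.284] [0.57901617 0.06482264 0.27590097]
```

View pics/m4.png

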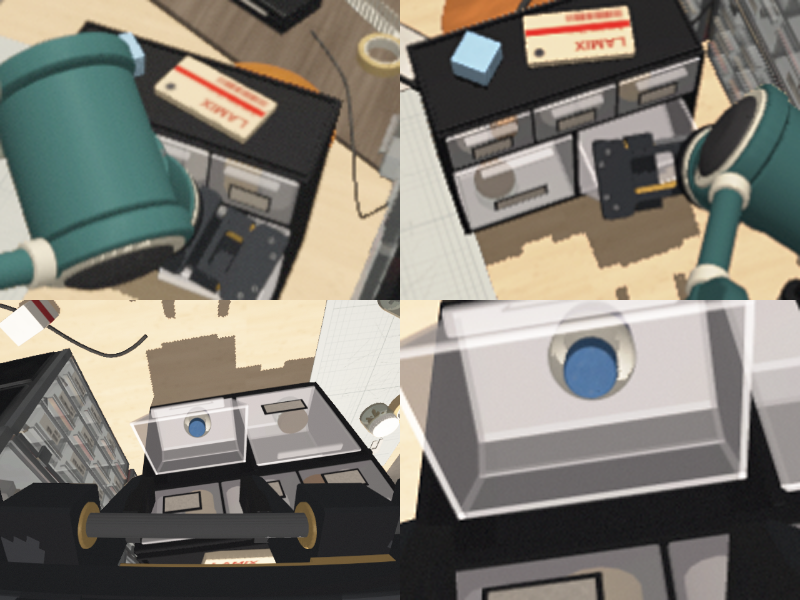

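The bottle stands upright in the bin by the front panel (cap at (590,370) in the bottom-right crop). To push with aligned fingers without running J6 into its limit, I retreat, close the fingers and turn the tool about half a turn.

Call:
step_arm --rows '[{"fingers": 0.35, "xyz": [-15, -9, 10], "delta_rot": [0.063, 0.035, -0.12]}, {"fingers": 0.5, "xyz": [-34, -20, 20], "delta_rot": [0.127, 0.071, -0.239]}, {"fingers": 0.7, "xyz": [-34, -20, 20], "delta_rot": [0.19, 0.106, -0.359]}, {"fingers": 1, "xyz": [-34, -20, 20], "delta_rot": [0.254, 0.142, -0.479]}, {"fingers": 1, "xyz": [-34, -20, 20], "delta_rot": [0.317, 0.177, -0.599]}, {"fingers": 1, "xyz": [-34, -20, 20], "delta_rot": [0.381, 0.213, -0.718]}, {"fingers": 1, "xyz": [-34, -20, 20], "delta_rot": [0.444, 0.248, -0.838]}, {"fingers": 1, "xyz": [-34, -20, 20], "delta_rot": [0.507, 0.284, -0.958]}, {"fingers": 1, "xyz": [-34, -20, 20], "delta_rot": [0.571, 0.319, -1.077]}, {"fingers": 1, "xyz": [-34, -20, 20], "delta_rot": [0.634, 0.355, -1.197]}, {"fingers": 1, "xyz": [-34, -20, 20], "delta_rot": [0.698, 0.39, -1.317]}, {"fingers": 1, "xyz": [-34, -20, 20], "delta_rot": [0.761, 0.426, -1.436]}, {"fingers": 1, "xyz": [-34, -20, 20], "delta_rot": [0.824, 0.461, -1.556]}, {"fingers": 1, "xyz": [-34, -20, 20], "delta_rot": [0.888, 0.497, -1.676]}, {"fingers": 1, "xyz": [-34, -20, 20], "delta_rot": [0.951, 0.532, -1.796]}, {"fingers": 1, "xyz": [-34, -20, 20], "delta_rot": [1.015, 0.568, -1.915]}, {"fingers": 1, "xyz": [-34, -20, 20], "delta_rot": [1.078, 0.603, -2.035]}, {"fingers": 1, "xyz": [-34, -20, 20], "delta_rot": [1.142, 0.639, -2.155]}, {"fingers": 1, "xyz": [-34, -20, 20], "delta_rot": [1.205, 0.674, -2.274]}, {"fingers": 1, "xyz": [-34, -20, 20], "delta_rot": [1.268, 0.71, -2.394]}]'

```text
t: 10.45
tcp_pos: [0.5445, 0.0455, 0.2925]
orientation: [-0.043, 0.903, 0.334, 0.265]
wrist_force: [-0.3, 0.7, 0.7]
grip_width: 0.002
grasp_force: 0.0
```

```bash
python3 - <<'E'
from h import *
from scipy.spatial.transform import Rotation as Ro
from fit import r
o=readout.get_obs();R=Rq(o['orientation']);print(o['joint_positions'].round(3),o['tcp_pos'],R.round(3),o['grip_width'])
x,y,th,q,yb=r.x;c,s=np.cos(th),np.sin(th);cx=np.array([c,s,0]);cy=np.array([-s,c,0])
be=.65
z=np.sin(be)*cx-np.cos(be)*np.array([0,0,1]);ty=-cy;tx=np.cross(ty,z)
Rt=np.c_[tx,ty,z];print('rotvec',Ro.from_matrix(Rt@R.T).as_rotvec().round(3),'tool x',tx.round(2))
# contact: 12 mm behind tip, on front face 11 mm from axis
for q in(.66,.5,.35,.2,.1,.04,0.,-.02):
    X=-.059-.011*np.cos(q)-.1425*np.sin(q);Z=.014-.011*np.sin(q)+.1425*np.cos(q)
    P=np.array([x,y,0])+cx*X+cy*yb+[0,0,Z]
    T=P-.011*tx-.013*z
    print(q,P.round(4),T.round(4),((T-o['tcp_pos'])*1000).round())
E
```

```text
[-0.147 -0.261  2.16   0.437  0.847  0.488] [0.54452737 0.04551515 0.29253839] [[ 0.636  0.627  0.45 ]
 [ 0.582 -0.773  0.254]
 [ 0.507  0.1   -0.856]] 0.0016959734255667669
rotvec [ 0.148 -0.037 -0.14 ] tool x [0.68 0.41 0.61]
0.66 [0.6012 0.0672 0.1198] [0.5869 0.0588 0.1235] [  42.   13. -169.]
0.5 [0.6167 0.0765 0.1338] [0.6024 0.068  0.1375] [  58.   22. -155.]
0.35 [0.6329 0.0861 0.1441] [0.6186 0.0776 0.1478] [  74.   32. -145.]
0.2 [0.6502 0.0963 0.1515] [0.6359 0.0878 0.1552] [  91.   42. -137.]
0.1 [0.6621 0.1035 0.1547] [0.6478 0.095  0.1584] [ 103.   49. -134.]
0.04 [0.6694 0.1078 0.1559] [0.6551 0.0993 0.1596] [ 111.   54. -133.]
0.0 [0.6743 0.1107 0.1565] [0.66   0.1022 0.1602] [ 115.   57. -132.]
-0.02 [0.6768 0.1121 0.1567] [0.6625 0.1037 0.1604] [ 118.   58. -132.]
```

Call:
step_arm --rows '[{"fingers": 1, "xyz": [0, -10, -30], "delta_rot": [0.148, -0.037, -0.14]}, {"fingers": 1, "xyz": [3, -10, -65], "delta_rot": [0.148, -0.037, -0.14]}, {"fingers": 1, "xyz": [6, -8, -100], "delta_rot": [0.148, -0.037, -0.14]}, {"fingers": 1, "xyz": [9, -7, -135], "delta_rot": [0.148, -0.037, -0.14]}, {"fingers": 1, "xyz": [12, -5, -165], "delta_rot": [0.148, -0.037, -0.14]}, {"fingers": 1, "xyz": [12, -5, -165], "delta_rot": [0.148, -0.037, -0.14]}, {"fingers": 1, "xyz": [12, -5, -165], "delta_rot": [0.148, -0.037, -0.14]}]'

```text
t: 11.15
tcp_pos: [0.5561, 0.0406, 0.1282]
orientation: [-0.084, 0.913, 0.253, 0.308]
wrist_force: [0.0, -0.5, 0.8]
grip_width: 0.009
grasp_force: 0.0
```

```bash
python3 - <<'E'
from h import *
w=snap('wrist','w5');o=w['obs'];R=Rq(o['orientation']);print(o['joint_positions'].round(3),o['tcp_pos'],R.round(3),o['wrist_force'])
a=snap('scene','s5');b=snap('top','t5')
cr=lambda i,x,y:cv2.resize(i[y:y+150,x:x+200,::-1],(400,300),interpolation=cv2.INTER_CUBIC)
cv2.imwrite('pics/m5.png',np.vstack([np.hstack([cr(a['frame'],270,110),cr(b['frame'],225,130)]),np.hstack([cv2.resize(w['frame'][:,:,::-1],(400,300)),np.zeros((300,400,3),np.uint8)])]))
E
```

```text
[-0.206 -0.04   2.354  0.961  0.521  0.043] [0.55609427 0.04060189 0.12816179] [[ 0.683  0.514  0.52 ]
 [ 0.411 -0.858  0.308]
 [ 0.604  0.003 -0.797]] [ 0.02476065 -0.48079812  0.78503704]
```

View pics/m5.png

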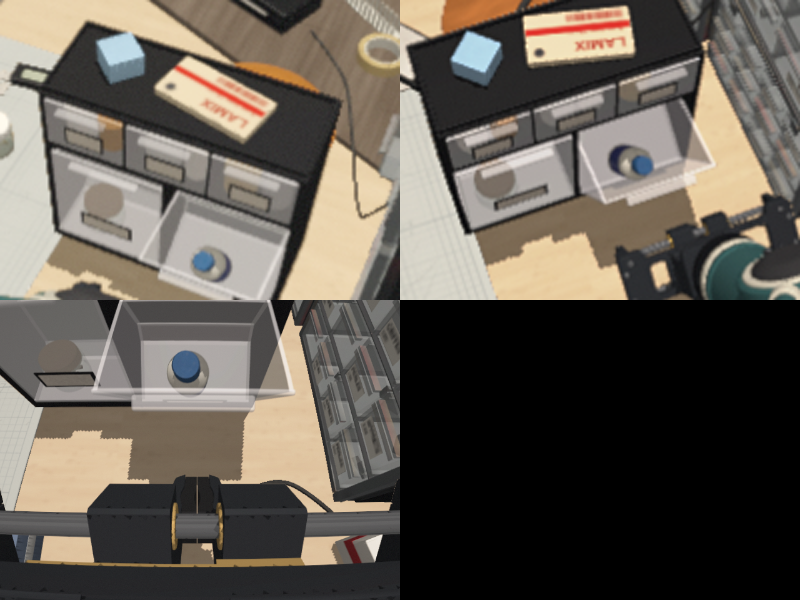

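The fingers (column 198) stand centred in front of the lip (columns 131–255), and the bottle leans on the front panel. I push along the arc, slowly.

Call:
step_arm --rows '[{"fingers": 1, "xyz": [10, 6, 0], "delta_rot": [0, 0, 0]}, {"fingers": 1, "xyz": [20, 12, 0], "delta_rot": [0, 0, 0]}, {"fingers": 1, "xyz": [30, 18, 2], "delta_rot": [0, 0, 0]}, {"fingers": 1, "xyz": [35, 21, 5], "delta_rot": [0, 0, 0]}, {"fingers": 1, "xyz": [40, 24, 7], "delta_rot": [0, 0, 0]}, {"fingers": 1, "xyz": [44, 26, 9], "delta_rot": [0, 0, 0]}, {"fingers": 1, "xyz": [48, 29, 11], "delta_rot": [0, 0, 0]}, {"fingers": 1, "xyz": [52, 31, 14], "delta_rot": [0, 0, 0]}, {"fingers": 1, "xyz": [56, 33, 16], "delta_rot": [0, 0, 0]}, {"fingers": 1, "xyz": [60, 36, 19], "delta_rot": [0, 0, 0]}, {"fingers": 1, "xyz": [63, 38, 20], "delta_rot": [0, 0, 0]}, {"fingers": 1, "xyz": [66, 40, 22], "delta_rot": [0, 0, 0]}, {"fingers": 1, "xyz": [69, 41, 23], "delta_rot": [0, 0, 0]}, {"fingers": 1, "xyz": [72, 43, 25], "delta_rot": [0, 0, 0]}, {"fingers": 1, "xyz": [75, 45, 26], "delta_rot": [0, 0, 0]}, {"fingers": 1, "xyz": [78, 47, 28], "delta_rot": [0, 0, 0]}, {"fingers": 1, "xyz": [81, 49, 28], "delta_rot": [0, 0, 0]}, {"fingers": 1, "xyz": [84, 50, 29], "delta_rot": [0, 0, 0]}, {"fingers": 1, "xyz": [87, 52, 30], "delta_rot": [0, 0, 0]}, {"fingers": 1, "xyz": [87, 52, 30], "delta_rot": [0, 0, 0]}]'

```text
t: 13.3
tcp_pos: [0.6445, 0.0924, 0.16]
orientation: [-0.083, 0.913, 0.253, 0.31]
wrist_force: [1.1, -0.8, -0.1]
grip_width: 0.005
grasp_force: 0.0
```

```bash
python3 - <<'E'
from h import *
w=snap('wrist','w6');o=w['obs'];print(o['joint_positions'].round(3),o['tcp_pos'],o['wrist_force'])
a=snap('scene','s6');b=snap('top','t6')
cr=lambda i,x,y:cv2.resize(i[y:y+150,x:x+200,::-1],(400,300),interpolation=cv2.INTER_CUBIC)
cv2.imwrite('pics/m6.png',np.vstack([np.hstack([cr(a['frame'],270,110),cr(b['frame'],225,130)]),np.hstack([cv2.resize(w['frame'][:,:,::-1],(400,300)),np.zeros((300,400,3),np.uint8)])]))
E
```

```text
[-0.062  0.069  2.17   0.828  0.479  0.301] [0.64450819 0.09235505 0.16003932] [ 1.06811074 -0.75173114 -0.104028  ]
```

View pics/m6.png

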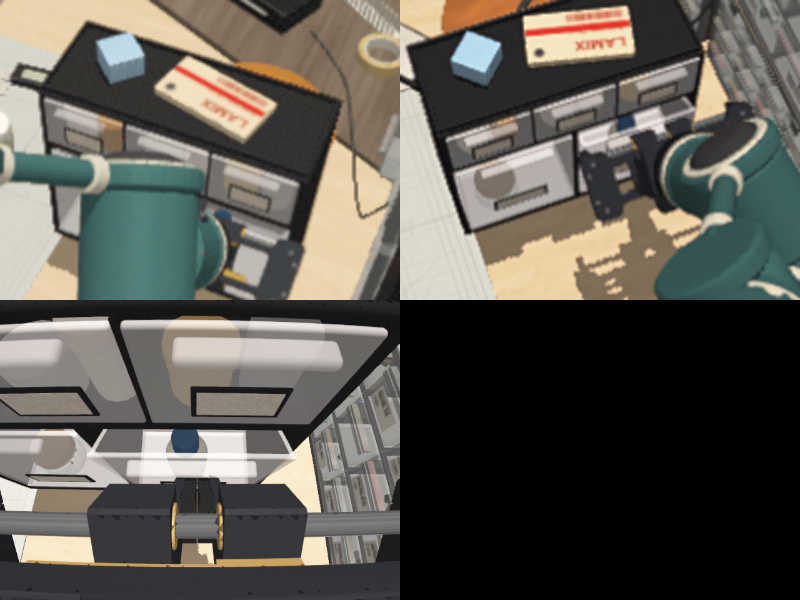

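The bin is nearly shut with the bottle upright in it. I continue in small steps.

Call:
step_arm --rows '[{"fingers": 1, "xyz": [2, 1, 0], "delta_rot": [0, 0, 0]}, {"fingers": 1, "xyz": [4, 2, 1], "delta_rot": [0, 0, 0]}, {"fingers": 1, "xyz": [6, 4, 1], "delta_rot": [0, 0, 0]}, {"fingers": 1, "xyz": [8, 5, 1], "delta_rot": [0, 0, 0]}, {"fingers": 1, "xyz": [10, 6, 1], "delta_rot": [0, 0, 0]}, {"fingers": 1, "xyz": [12, 7, 1], "delta_rot": [0, 0, 0]}, {"fingers": 1, "xyz": [14, 8, 1], "delta_rot": [0, 0, 0]}, {"fingers": 1, "xyz": [14, 8, 1], "delta_rot": [0, 0, 0]}]'

```text
t: 14.25
tcp_pos: [0.6579, 0.1002, 0.1603]
orientation: [-0.083, 0.913, 0.253, 0.309]
wrist_force: [-0.8, -0.2, 0.6]
grip_width: 0.005
grasp_force: 0.3
```

Call:
step_arm --rows '[{"fingers": 1, "xyz": [1, 1, 0], "delta_rot": [0, 0, 0]}, {"fingers": 1, "xyz": [3, 1, 0], "delta_rot": [0, 0, 0]}, {"fingers": 1, "xyz": [4, 2, 0], "delta_rot": [0, 0, 0]}, {"fingers": 1, "xyz": [5, 3, 0], "delta_rot": [0, 0, 0]}, {"fingers": 1, "xyz": [5, 3, 0], "delta_rot": [0, 0, 0]}]'

```text
t: 14.75
tcp_pos: [0.6602, 0.1023, 0.1576]
orientation: [-0.083, 0.914, 0.254, 0.307]
wrist_force: [-8.6, -5.9, -0.4]
grip_width: 0.004
grasp_force: 4.6
```

The force is now 10 N at the predicted shut position (TCP (0.660, 0.102)). I back away and check.

Call:
step_arm --rows '[{"fingers": 1, "xyz": [-8, -5, 0], "delta_rot": [0, 0, 0]}, {"fingers": 1, "xyz": [-25, -15, 0], "delta_rot": [0, 0, 0]}, {"fingers": 1, "xyz": [-50, -30, 5], "delta_rot": [0, 0, 0]}, {"fingers": 1, "xyz": [-80, -48, 10], "delta_rot": [0, 0, 0]}, {"fingers": 1, "xyz": [-110, -66, 20], "delta_rot": [0, 0, 0]}, {"fingers": 1, "xyz": [-110, -66, 20], "delta_rot": [0, 0, 0]}, {"fingers": 1, "xyz": [-110, -66, 20], "delta_rot": [0, 0, 0]}]'

```text
t: 15.45
tcp_pos: [0.5533, 0.0365, 0.1819]
orientation: [-0.082, 0.913, 0.253, 0.311]
wrist_force: [0.3, 0.4, 1.0]
grip_width: 0.009
grasp_force: 0.0
```

```bash
python3 - <<'E'
from h import *
w=snap('wrist','w7');o=w['obs'];print(o['tcp_pos'],o['wrist_force'])
a=snap('scene','s7');b=snap('top','t7')
cr=lambda i,x,y:cv2.resize(i[y:y+150,x:x+200,::-1],(400,300),interpolation=cv2.INTER_CUBIC)
cv2.imwrite('pics/m7.png',np.vstack([np.hstack([cr(a['frame'],270,110),cr(b['frame'],225,130)]),np.hstack([cv2.resize(w['frame'][:,:,::-1],(400,300)),cv2.resize(a['frame'][:,:,::-1],(400,300))])]))
E
```

```text
[0.55333722 0.03649214 0.18194311] [0.28348024 0.43538225 0.95864875]
```

View pics/m7.png

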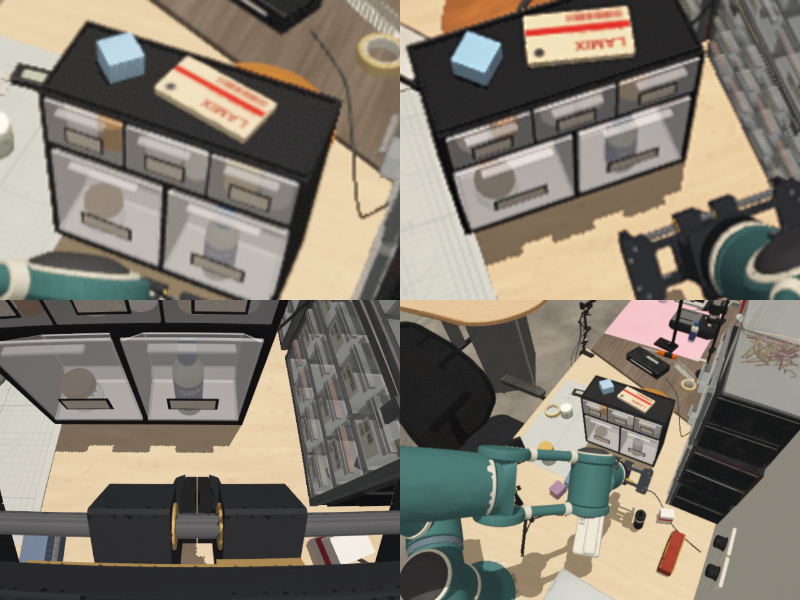

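The bin is flush with its neighbour. The bottle stands upright behind the panel (wrist view around (187,375)), the bystanders haven't moved and the arm is clear, so I hand the job in.

```bash
python3 -c "
from cell import robot
print(robot.job_done())"
```

```text
the job is handed in; nothing more can be done
None
```

The bottle stands cap up in the bin and the bin is pushed shut, flush with the cabinet in the final pictures; I handed the job in at about 16 s, but the hand-in returned no verdict. On the way in, joint 6 read -2.551 rad against its -2.55 limit for a moment, before I turned the tool back.

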